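# Set the foam cutter's heat selector

## Robot

A 6-joint arm with a two-finger parallel gripper is mounted at the origin on a cart in front of the work surface, level with it; the furniture and walls round the work are solid. World frame = base frame: x ahead of the robot, y to its left, z up, the work surface at z = 0. Lengths are in m, angles in rad, forces in N, time in s.
With the tool pointing down it reaches from about 0.225 to 0.875 m from the base axis. Payload 3.4 kg.
Tool frame: the origin (TCP) lies at the very end of the fingers, on their centre line; the grasp point (between the pads) lies 19 mm behind it; x points along the fingers, z is the direction in which the jaws open and shut, and the axes are right-handed (so a half turn about x gives the same grasp; the last joint's range is limited). The gripper opens to 85 mm and grips with 20 to 120 N. Pads are 22 mm wide; open, the fingers measure 114 mm over their backs; the gripper's body (76 mm by 85 mm) begins 54 mm behind the grasp point. The pads swing forward as they close: fully open they stand 13 mm farther back than shut.
Start: joints at [-1.438, 0.276, 1.505, -0, 1.361, -0.121], TCP at [0.144, -0.557, 0.231] pointing down, gripper open.
Joint ranges: [-2.89, 2.89], [-0.75, 2.08], [0.22, 2.7], [-1.18, 4.32], [0.11, 2.71], [-2.7, 2.7]. Speed limits (rad/s): [2.57, 2.57, 3.14, 3.14, 3.14, 3.14].

## Interface

Orientations are given as a unit quaternion [w, x, y, z].
In Python, from rig import manip, viewer, finder gives the robot as it stands.
- The arm moves only by the tool move_arm, never from a script. Its argument "rows" is a list of rows, each a list of 3 entries, a list of its own where there are three numbers: the shift along the tool's x, y, z in mm, then the turn about the tool's x in rad, then the finger opening in mm, from 0 to 85.4. A call has 1 to 8 rows; each row is the pose to reach, as a shift and turn from the pose measured when the call began, along the tool's axes at that moment; what a row does not reach only later rows make up. A row lasts 1/12 s, in which the tool goes at most 41.7 mm and 7.16 degrees, less where a joint would pass 70% of its speed; a pose out of reach is approached as far as the arm can. A call with a gripper value outside its range is refused whole. The fingers move at their own pace and stop on an object; "force" is the grip in N (left out, the last holds). Time passes only in rows, so rows that repeat a pose let the fingers close. It gives the time, the measured TCP pose, the force and the opening at its end, in the units of the state.
- manip.get_state(): the state, without advancing time (a new reading comes with each control period).
- viewer.get_image(name): name is "side" or "top"; returns the picture (384x512x3 uint8, red, green, blue); there is no depth.
- viewer.get_calibration(name): a dict with "mtx" (3x3 intrinsics, pixels), "k1" (the pictures are not rectified: a ray, as slopes to the right and down, at radius r is drawn at 1 + k1 r^2 times it, then the intrinsics apply), "R" (3x3) and "t" (3): a world point X has camera coordinates R X + t. Camera axes: x right, y down, z forward; pixel columns grow to the right and rows downward; lengths in m; the calibration is good to about 2 mm. A picture is of the moment at which its call begins. get_calibration takes no time and is no camera call.
- manip.sign_off(): hands the job in, once; it reports no verdict.
Trained networks look in the newest picture that a camera, given by its name, has taken for a name from the list of things; names that differ only in an ending like _2 or _b are one class to them, and where a whole thing is asked for, a point or a joint stands for the part that bears it (a point fixed in the world has none). Each returns a list of dicts, best first, with "score" (0 to 1); they miss things now and then, are a little off and sometimes report something else, mostly with a low value. They report only what shows in the picture. A call takes as long as a camera call. They do not tell look-alikes from the thing itself.
- finder.look_for(target, camera): "centre" ([column, row] in pixels, amid what is visible of it).
- finder.trace(target, camera): "mask" (384x512 bool, what is visible of it) and "centre" ([column, row] in pixels, amid what is visible of it).
The state is a dict: "clock": time; "qpos": joint angles; "qd": joint speeds; "effort": joint torques, N m; "position": TCP position; "ee_rot": TCP orientation; "contact_force": force on the tool from outside, world axes, zero at the start; "moment": the same for the moment, N m; "width": finger opening in m.
Only numpy, scipy, OpenCV 4.12 (cv2) and the standard library are available. Lean on these libraries where they do the work, as an engineer would, in place of code of your own. Each camera call takes 0.05 s, during which the arm holds its last target.

## Task

The hot-wire foam cutter has to run on high for the thick sheep bodies. Take the flat screwdriver out of its stand, put its blade in the slot of the selector on the orange-ringed power unit and turn it a quarter turn clockwise, from the one dot round to the three dots as far as it goes. Then put the screwdriver back upright in its stand, and leave the blue-ringed unit's setting as it is.

Things in the scene. Friction and masses are not known exactly. Their poses are not given: they have to be found in the camera images.
- driver: Loose flat screwdriver, 0.14 kg. Origin: middle of the blade tip; z up its axis to the handle. Blade 18 mm wide along x, 4 mm thick along y, to z = 18 mm (tip 16 x 2.6 mm); 10 mm shaft; black guard disc of diameter 50 mm at z = 65 to 70 mm; pale wooden flattened handle up to z = 141 mm, 36 mm along x (parallel to the blade), 22 mm along y. Grip it across the 22 mm at z = 105 mm.
- stand: White fixed block 84 x 84 x 75 mm. Origin: centre of its underside, on the table. A vertical through hole of diameter 28 mm in its middle holds the screwdriver, blade down; the guard disc rests on the block's top, with the blade tip 10 mm above the table when home.
- orange_unit: Grey box, fixed, 96 x 96 x 46 mm, an ORANGE ring of diameter 70 mm on top round a light grey selector of diameter 52 mm. Origin: centre of its underside, below the selector's axis. Selector top z = 60 mm; slot 24 x 7 mm, floor z = 49 mm; above z = 55 mm its walls slope out to 34 x 17 mm at the top. White marks: one dot at +x (low), three at -y (high). An identical unit has a BLUE ring.
- orange_dial (a joint): Angle of the orange unit's selector, rad, growing clockwise seen from above: at 0 the slot lies along the unit's x axis, black pointer mark at the one dot; at 1.571 (end stop) along y, pointer at the three dots. Friction 0.06 N m; stays where it is left. The blade has about 0.17 rad of play in the slot either way.
- blue_dial (a joint): The same for the blue unit's selector, which is to stay near its low end, as found.
There are look-alikes about, which are no part of the job. Leave any purple or yellow look-alike of the driver alone.

How it is judged:
By the outcome, as a careful person would: the job done as asked, in the order asked, and still so for the second after the job is handed in, with the robot touching nothing.
It also fails if it takes over 59 s, if anything falls off the work surface, if the arm or the gripper's body presses on something with over 40 N, if the wrist force passes 120 N, or if a joint passes its speed limit or range.

## Working session

There is one attempt and no reset: what is moved stays moved. The work goes in short steps, Python scripts to look and compute and a tool call to move; the robot and the scene stay as the last step left them, time stands still between calls to the robot, and variables do not carry over. Pictures are saved under pics/ and viewed, and the job is handed in when it is done.

Besides the shell and the picture viewer there is one more tool, called after "Call:" as a command line: name --argument value ..., lists and objects as JSON in quotes. move_arm: Moves the arm, as the interface text tells. Its arguments: {"type":"object","properties":{"rows":{"type":"array"},"force":{"type":"number"}},"required":["rows"]}

```bash
ls; mkdir -p pics
python3 - <<'E'
from rig import manip, viewer, finder
import cv2
s=manip.get_state()
for k,v in s.items(): print(k,v)
for n in ("side","top"):
    im=viewer.get_image(n); cv2.imwrite(f"pics/{n}0.png",im[:,:,::-1]); 
    print(n,viewer.get_calibration(n))
E
```

```text
pics
clock 0.0
qpos [-1.43798769e+00  2.76610585e-01  1.50615457e+00 -1.11363427e-06
  1.36070973e+00 -1.21021038e-01]
qd [-1.44075216e-03  1.41018650e-03  1.04512895e-03 -5.36187692e-04
 -2.77642092e-03  8.58937251e-05]
effort [-1.11423433e-03 -4.16773367e+01 -2.45805591e+01 -4.88072055e-04
  1.08674282e-02 -2.11186051e-05]
position [ 0.14430026 -0.55603933  0.23042229]
ee_rot [ 0.55879197  0.4331586   0.55973915 -0.4322236 ]
contact_force [-0.26073998 -0.34862517  0.61500018]
moment [-0.01212979  0.01715301  0.05011968]
width 0.08521820187605664
side {'mtx': array([[371.87273566,   0.        , 253.27770143],
       [  0.        , 371.87273566, 192.89349632],
       [  0.        ,   0.        ,   1.        ]]), 'k1': -0.07824045750369785, 'R': array([[ 0.98956712, -0.14323402, -0.01552189],
       [-0.10037969, -0.6081649 , -0.78743849],
       [ 0.10334811,  0.78078132, -0.61619778]]), 't': array([-0.48276077,  0.07087341,  0.85197065])}
top {'mtx': array([[483.39224513,   0.        , 259.36156261],
       [  0.        , 483.39224513, 198.26618023],
       [  0.        ,   0.        ,   1.        ]]), 'k1': -0.055154306792361434, 'R': array([[ 0.01557867, -0.99740161, -0.07033728],
       [-0.98710597, -0.00413353, -0.16001473],
       [ 0.15930821,  0.07192317, -0.98460548]]), 't': array([-0.05429476,  0.49973964,  1.21872876])}
```

View pics/side0.png

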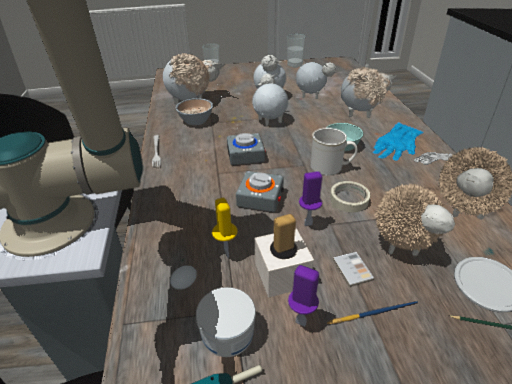

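View pics/top0.png

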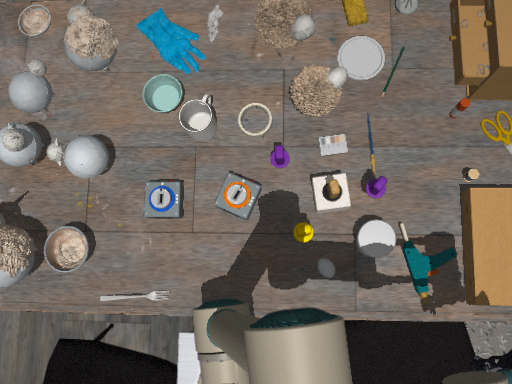

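In the side picture the wooden-handled driver stands in the white stand at (284,235). Its look-alikes are purple at (312,190) and (304,290), and yellow at (223,220). The orange unit is at side (261,188) and top (238,195); the blue unit is at side (245,148) and top (163,199). By the description I choose the pale wood driver at top (332,187). Next is a close crop to check that.

```bash
cat > h.py <<'E'
import numpy as np, cv2
from rig import manip, viewer, finder
def cal(n): return viewer.get_calibration(n)
def proj(X,n):
    c=cal(n); X=np.atleast_2d(X); p=X@c['R'].T+c['t']; a=p[:,:2]/p[:,2:]
    r2=(a**2).sum(1,keepdims=True); a=a*(1+c['k1']*r2)
    return a@np.diag([c['mtx'][0,0],c['mtx'][1,1]])+c['mtx'][:2,2]
def ray(uv,n):
    c=cal(n); d=(np.array(uv,float)-c['mtx'][:2,2])/c['mtx'][0,0]; a=d.copy()
    for _ in range(20): a=d/(1+c['k1']*(a@a))
    v=c['R'].T@np.array([a[0],a[1],1]); o=-c['R'].T@c['t']; return o,v
def atz(uv,n,z):
    o,v=ray(uv,n); return o+v*(z-o[2])/v[2]
def crop(n,im,c,h,s,name):
    u,v=map(int,c); p=im[max(v-h,0):v+h,max(u-h,0):u+h]
    cv2.imwrite(f"pics/{name}.png",cv2.resize(p[:,:,::-1],None,fx=s,fy=s,interpolation=cv2.INTER_CUBIC))
E
python3 - <<'E'
from h import *
for n in ("side","top"):
    im=viewer.get_image(n); np.save(f"{n}0.npy",im)
    for t in ("driver","stand","orange_unit","orange_dial"):
        for r in finder.trace(t,n):
            m=r['mask']; print(n,t,r['score'],np.round(r['centre'],1),m.sum())
im=np.load("top0.npy"); crop("top",im,(332,190),32,9,"t_drv"); crop("top",im,(238,196),32,9,"t_or");crop("top",im,(163,199),32,9,"t_bl")
im=np.load("side0.npy"); crop("side",im,(284,250),48,6,"s_drv"); crop("side",im,(261,190),32,9,"s_or")
p=[cv2.imread(f"pics/{k}.png") for k in("t_drv","t_or","s_drv","s_or")]
p=[cv2.resize(q,(400,400),interpolation=cv2.INTER_CUBIC)[:300] if 0 else cv2.resize(q,(300,300)) for q in p]
cv2.imwrite("pics/m0.png",np.vstack([np.hstack(p[:2]),np.hstack(p[2:])]))
E
```

```text
side driver 0.81 [304.3 294. ] 1255
side driver 0.73 [222.9 226.6] 757
side driver 0.67 [279.7 240.1] 986
side driver 0.55 [311.3 193.8] 861
side stand 0.69 [275.2 261.6] 2114
side orange_unit 0.73 [259.2 186.9] 1519
side orange_dial 0.82 [259.6 177.5] 302
side orange_dial 0.68 [281.5 239. ] 988
top driver 0.83 [303.8 231.5] 312
top driver 0.82 [376.9 188.2] 343
top driver 0.63 [331.8 189.5] 336
top driver 0.52 [281.  156.3] 326
top stand 0.88 [328.4 200.6] 967
top orange_unit 0.77 [237.1 195.7] 1405
top orange_dial 0.68 [237.9 195.9] 325
```

View pics/m0.png

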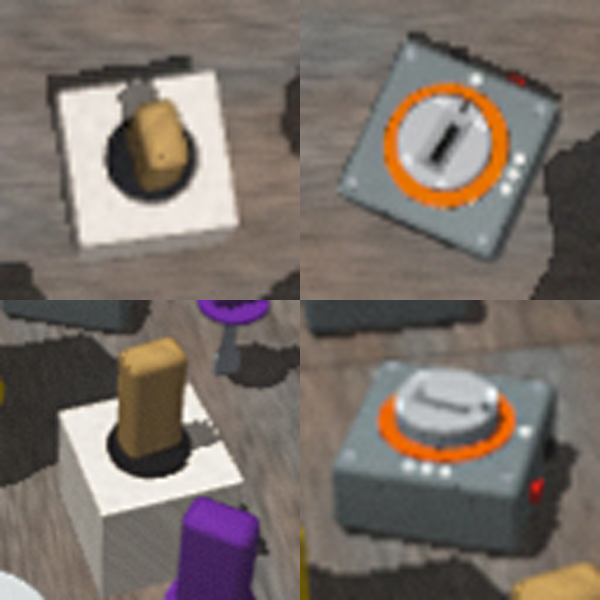

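View pics/t_or.png

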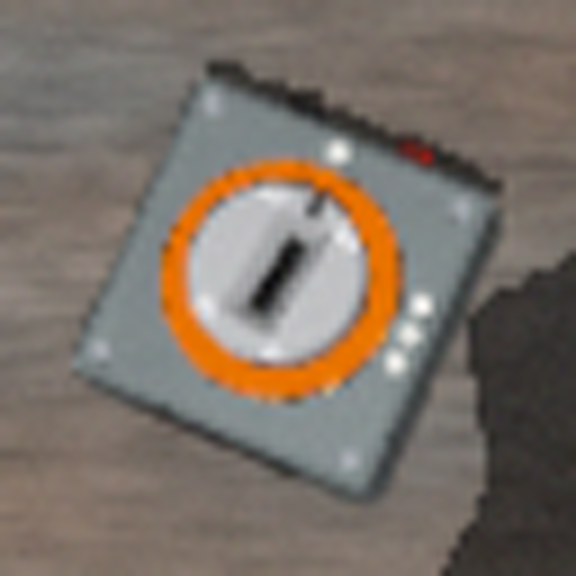

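View pics/t_drv.png

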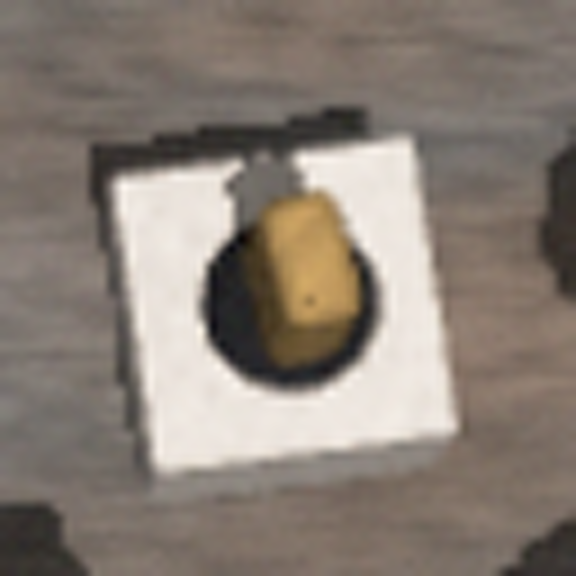

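Run:
```python
from h import *
im=np.load("top0.npy"); 
def ringc(n,col):
    im=np.load(n+"0.npy"); hsv=cv2.cvtColor(im,cv2.COLOR_RGB2HSV)
    lo,hi=((5,180,120),(18,255,255)) if col=='o' else ((105,150,80),(125,255,255))
    m=cv2.inRange(hsv,lo,hi); k,lab,st,ce=cv2.connectedComponentsWithStats(m)
    for i in range(1,k):
        if st[i,4]>60: 
            cs,_=cv2.findContours((lab==i).astype(np.uint8),cv2.RETR_EXTERNAL,cv2.CHAIN_APPROX_NONE)
            e=cv2.fitEllipse(cs[0]); print(n,col,st[i],np.round(ce[i],1),"ell",e, "world z46",np.round(atz(e[0],n,.046),4))
for n in("top","side"):
    for c in "ob": ringc(n,c)
def P(x,y,c=(238,196)): return (c[0]-32+(x+.5)/9-.5, c[1]-32+(y+.5)/9-.5)
print("unit corners")
for q in [(207,78),(497,205),(370,498),(75,365)]: print(np.round(atz(P(*q),"top",.046),4))
for nm,q,z in [("dot",(338,153),.046),("d3",(410,333),.046),("slot a",(297,240),.055),("slot b",(255,312),.055),("ptr",(318,203),.06),("dialc",(277,272),.06)]: print(nm,np.round(atz(P(*q),"top",z),4))
c=(332,190)
print("stand")
for q in [(112,178),(415,140),(458,432),(155,472)]: print(np.round(atz(P(*q,c),"top",.075),4))
print("guard c",atz(P(291,301,c),"top",.08))
print("handle top")
for q in [(267,209),(327,193),(358,308),(297,325)]: print(np.round(atz(P(*q,c),"top",.151),4))
```

```text
top o [460  98  10   9  68] [464.8 102.1] ell ((464.7628173828125, 102.144775390625), (8.108819007873535, 8.955873489379883), 98.38982391357422) world z46 [ 0.7566 -0.5859  0.046 ]
top o [224 182  26  26 189] [237.2 195.7] ell ((236.6075439453125, 194.54811096191406), (24.99327278137207, 25.583436965942383), 66.44532775878906) world z46 [0.5086 0.0095 0.046 ]
top b [149 186  26  26 178] [163.2 199.5] ell ((161.4417724609375, 198.36940002441406), (24.11329460144043, 25.779645919799805), 47.06888961791992) world z46 [0.4977 0.2081 0.046 ]
side o [246 179  29  14 111] [259.5 186.9] ell ((259.75152587890625, 182.93966674804688), (16.17332649230957, 26.581863403320312), 88.62193298339844) world z46 [0.506  0.0124 0.046 ]
side b [233 139  24   9  72] [243.9 144.3] ell ((244.62289428710938, 141.4582061767578), (10.981497764587402, 22.842493057250977), 88.01837921142578) world z46 [0.4948 0.2123 0.046 ]
side b [360 302  57  14 111] [383.9 309.2] ell ((383.33856201171875, 309.3509826660156), (2.0333499908447266, 55.203975677490234), 76.70577239990234) world z46 [ 0.6528 -0.3675  0.046 ]
unit corners
[0.5678 0.0321 0.046 ]
[ 0.5304 -0.0531  0.046 ]
[ 0.4452 -0.018   0.046 ]
[0.4831 0.0683 0.046 ]
dot [ 0.5456 -0.0067  0.046 ]
d3 [ 0.4929 -0.0286  0.046 ]
slot a [0.5184 0.0036 0.055 ]
slot b [0.4974 0.0152 0.055 ]
ptr [ 0.5282 -0.0028  0.06  ]
dialc [0.5082 0.0086 0.06  ]
stand
[ 0.5484 -0.1843  0.075 ]
[ 0.5594 -0.2688  0.075 ]
[ 0.4769 -0.2796  0.075 ]
[ 0.4653 -0.1961  0.075 ]
guard c [ 0.51264731 -0.23354069  0.08      ]
handle top
[ 0.5245 -0.2219  0.151 ]
[ 0.5288 -0.2376  0.151 ]
[ 0.4982 -0.2453  0.151 ]
[ 0.4937 -0.2295  0.151 ]
```

View pics/s_drv.png

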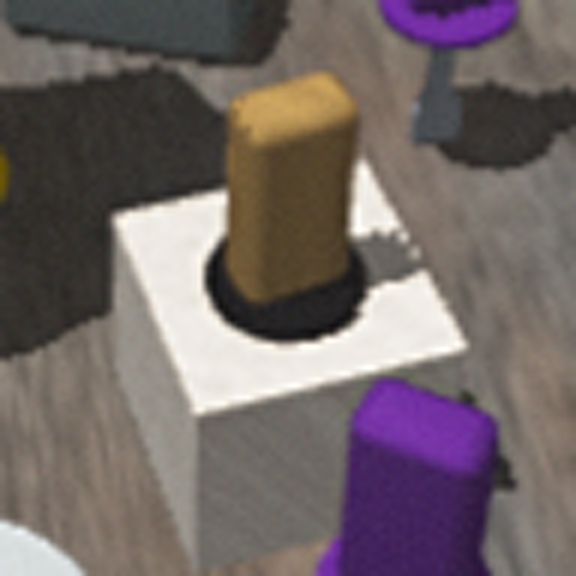

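View pics/s_or.png

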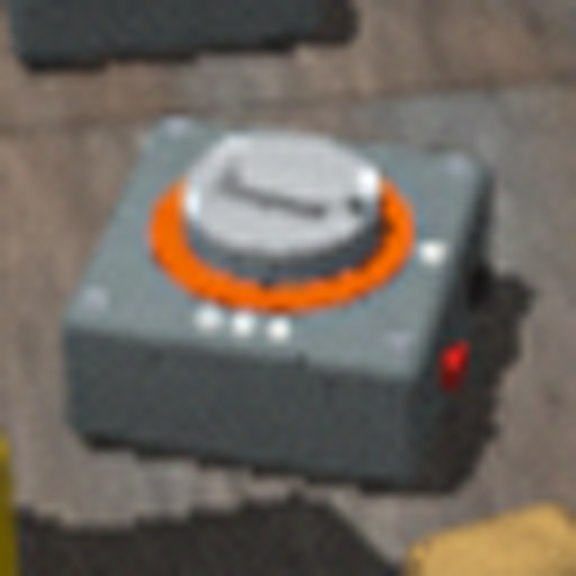

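View pics/t_bl.png

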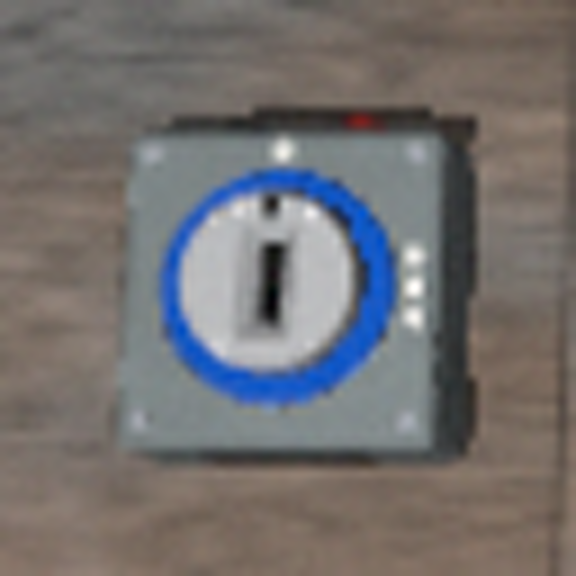

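```bash
cat >> h.py <<'E'
from scipy.spatial.transform import Rotation as Rn
from scipy.optimize import least_squares
def rot(q): return Rn.from_quat([q[1],q[2],q[3],q[0]]).as_matrix()
def tri(a,b): # top px, side px
    f=lambda X: np.r_[proj(X,'top')[0]-a, proj(X,'side')[0]-b]
    r=least_squares(f,[.5,0,.05]); return r.x,r.fun
def tip(z): # tool->world summary
    pass
E
python3 - <<'E'
from h import *
s=manip.get_state(); R=rot(s['ee_rot']); print(np.round(R,3)); 
jz=R[:,2]; print("jaw yaw",np.degrees(np.arctan2(jz[1],jz[0])), np.degrees(s['qpos'][[0,5]]))
T=lambda x,y,c:(c[0]-32+(x+.5)/9-.5, c[1]-32+(y+.5)/9-.5)
S=lambda x,y:(284-48+(x+.5)/6-.5, 250-48+(y+.5)/6-.5)
o=(238,196);d=(332,190);so=(261,190)
pairs={"dot":(T(338,153,o),T(432,252,so)),"d3":(T(410,333,o),T(243,323,so)),"ptr":(T(318,203,o),T(355,206,so)),
"cA?":(T(213,103,o),T(455,165,so)),
"guard":(T(291,301,d),S(287,272)),"htop":(T(312,258,d),S(293,108)),"standL":(T(112,178,d),S(362,158)),"standR":(T(415,140,d),S(468,347)),"standBR":(T(458,432,d),S(195,413)),"standBL":(T(155,472,d),S(113,212))}
for k,(a,b) in pairs.items():
    X,f=tri(a,b); print(k,np.round(X,4),np.round(f,2), "side only at that z", np.round(atz(b,'side',X[2]),4))
for k,a,b in [("purpleA",(377,184),(306,272)),("purpleB",(281,152),(313,178)),("yellow",(305,232),(223,204))]:
    X,f=tri(a,b); print(k,np.round(X,3),np.round(f,1))
E
```

```text
[[-0.     0.968  0.251]
 [-0.     0.251 -0.968]
 [-1.    -0.     0.   ]]
jaw yaw -75.45995773526224 [-82.39147151  -6.9311549 ]
dot [ 0.5439 -0.0069  0.0481] [-0.03  0.49  0.43 -0.09] side only at that z [ 0.5428 -0.007   0.0481]
d3 [ 0.4909 -0.0288  0.0484] [-0.02  0.62  0.54 -0.11] side only at that z [ 0.4897 -0.029   0.0484]
ptr [ 0.5251 -0.003   0.0627] [-0.06  1.    0.89 -0.19] side only at that z [ 0.5229 -0.0034  0.0627]
cA? [0.5579 0.0299 0.0487] [-0.05  0.7   0.64 -0.13] side only at that z [0.5563 0.0296 0.0487]
guard [ 0.5112 -0.2334  0.0809] [-0.03  0.5   0.36 -0.08] side only at that z [ 0.5105 -0.2335  0.0809]
htop [ 0.5105 -0.2337  0.148 ] [-0.04  0.61  0.43 -0.09] side only at that z [ 0.5098 -0.2338  0.148 ]
standL [ 0.5465 -0.1841  0.0768] [-0.05  0.58  0.44 -0.09] side only at that z [ 0.5456 -0.1843  0.0768]
standR [ 0.558  -0.2685  0.0775] [-0.04  0.33  0.23 -0.05] side only at that z [ 0.5576 -0.2685  0.0775]
standBR [ 0.4751 -0.2793  0.0765] [-0.01  0.65  0.44 -0.09] side only at that z [ 0.4743 -0.2794  0.0765]
standBL [ 0.4636 -0.196   0.0772] [-0.    0.54  0.4  -0.08] side only at that z [ 0.4628 -0.1961  0.0772]
purpleA [ 0.522 -0.337  0.131] [ 0.  -0.4 -0.2  0. ]
purpleB [ 0.597 -0.107  0.135] [-0.1  0.7  0.5 -0.1]
yellow [ 0.408 -0.165  0.139] [-0.1 -1.6 -1.2  0.3]
```

```bash
cat >> h.py <<'E'
def plan(x,y,z,yaw=None):
    s=manip.get_state(); R=rot(s['ee_rot']); d=R.T@(np.array([x,y,z])-s['position'])*1000
    cy=np.degrees(np.arctan2(R[1,2],R[0,2])); q=np.degrees(s['qpos'])
    print("t %.2f pos %s yaw %.2f tilt %.2f q1 %.1f q6 %.1f F %s w %.1f"%(s['clock'],np.round(s['position']*1000,1),cy,np.degrees(np.arccos(-R[2,0])),q[0],q[5],np.round(s['contact_force'],1),s['width']*1000))
    print("shift mm",np.round(d,1), "turn(x) rad", None if yaw is None else round(np.radians(((cy-yaw)+180)%360-180),4))
E
python3 -c "
from h import *
plan(.5105,-.2337,.23,104)"
```

```text
t 0.60 pos [ 144.4 -556.6  231.3] yaw -75.46 tilt 0.01 q1 -82.4 q6 -6.9 F [ 0.5 -0.4 -0.2] w 85.7
shift mm [   1.3  435.5 -220.7] turn(x) rad -3.1322
```

Call:
move_arm --rows '[[[0,30,-15],0,70],[[0,65,-33],0,70],[[0,100,-50],0,70],[[0,135,-68],0,70],[[0,170,-86],0,70],[[0,205,-104],0,70],[[0,240,-121],0,70],[[0,275,-139],0,70]]'

```text
clock: 1.27
position: [0.3769, -0.3517, 0.2316]
ee_rot: [0.56, 0.433, 0.559, -0.433]
contact_force: [1.6, 0.5, -0.8]
width: 0.0703
```

Call:
move_arm --rows '[[[0,30,-15],-0.1,70],[[0,60,-30],-0.21,70],[[0,90,-45],-0.32,70],[[0,120,-61],-0.43,70],[[0,145,-74],-0.54,70],[[0,159,-81],-0.65,70],[[0,159,-81],-0.76,70],[[0,159,-81],-0.87,70]]'

```text
clock: 1.93
position: [0.5114, -0.2323, 0.2315]
ee_rot: [0.69, 0.154, 0.69, -0.154]
contact_force: [-1.3, -1.0, -0.1]
width: 0.0699
```

Call:
move_arm --rows '[[[0,0,0],-0.12,70],[[0,0,0],-0.24,70],[[0,0,0],-0.36,70],[[0,0,0],-0.48,70],[[0,0,0],-0.6,70],[[0,0,0],-0.72,70],[[0,0,0],-0.84,70],[[0,0,0],-0.96,70]]'

```text
clock: 2.6
position: [0.5114, -0.2323, 0.2315]
ee_rot: [0.683, -0.184, 0.683, 0.184]
contact_force: [-0.3, 0.3, 0.4]
width: 0.0698
```

Call:
move_arm --rows '[[[0,0,0],-0.12,70],[[0,0,0],-0.24,70],[[0,0,0],-0.36,70],[[0,0,0],-0.48,70],[[0,0,0],-0.6,70],[[0,0,0],-0.72,70],[[0,0,0],-0.84,70],[[0,0,0],-0.96,70]]'

```text
clock: 3.27
position: [0.5114, -0.2323, 0.2316]
ee_rot: [0.519, -0.48, 0.519, 0.48]
contact_force: [-0.7, 0.4, -0.2]
width: 0.0699
```

```bash
python3 -c "
from h import *
plan(.5105,-.2337,.13,104)"
```

```text
t 3.27 pos [ 511.4 -232.3  231.6] yaw 85.52 tilt 0.07 q1 -31.5 q6 -117.0 F [-0.7  0.4 -0.2] w 69.9
shift mm [101.6   0.9  -1.4] turn(x) rad -0.3225
```

Call:
move_arm --rows '[[[10,1,-1.5],-0.12,60],[[25,1,-1.5],-0.24,60],[[45,1,-1.5],-0.32,60],[[65,1,-1.5],-0.32,60],[[80,1,-1.5],-0.32,60],[[80,1,-1.5],-0.32,60]]'

```text
clock: 3.77
position: [0.5083, -0.2325, 0.1484]
ee_rot: [0.436, -0.555, 0.436, 0.559]
contact_force: [-0.7, 0.7, 0.5]
width: 0.06
```

Run:
```python
from h import *
plan(.5105,-.2337,.096,104)
a=viewer.get_image("top"); b=viewer.get_image("side")
crop("top",a,(332,190),50,6,"g1t"); crop("side",b,(284,220),50,6,"g1s")
cv2.imwrite("pics/g1.png",np.hstack([cv2.resize(cv2.imread(f"pics/g1{k}.png"),(400,400)) for k in "ts"]))
```

```text
t 3.77 pos [ 508.3 -232.5  148.4] yaw 103.85 tilt 0.33 q1 -31.7 q6 -135.5 F [-0.7  0.7  0.5] w 60.0
shift mm [52.4 -2.1 -1.9] turn(x) rad -0.0026
```

View pics/g1.png

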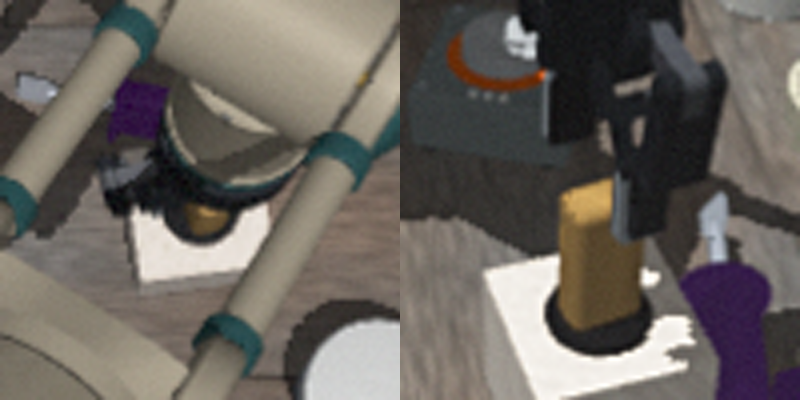

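Run:
```python
from h import *
b=viewer.get_image("side"); cv2.imwrite("pics/s2.png",b[:,:,::-1]);a=viewer.get_image("top"); cv2.imwrite("pics/t2.png",a[:,:,::-1])
```

```text
(no output)
```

View pics/s2.png

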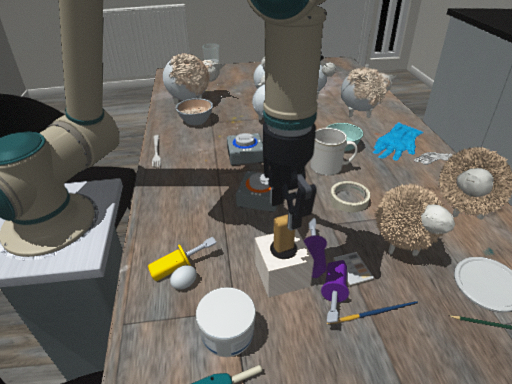

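View pics/t2.png

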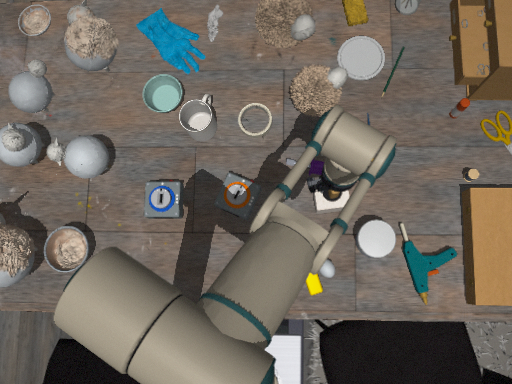

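All three coloured look-alikes were balanced on their tips and have toppled. The yellow one was nowhere near the arm and there was no contact force, so I take it that they fell by themselves. The wooden driver still stands upright in its stand at side (284,235), between the open fingers, so I descend and grip.

Call:
move_arm --rows '[[[12,-2,-1.5],0,60],[[26,-2,-1.5],0,60],[[40,-2,-1.5],0,60],[[50,-2,-1.5],0,60],[[52,-2,-1.5],0,60],[[52,-2,-1.5],0,60]]'

```text
clock: 4.47
position: [0.5137, -0.2354, 0.1009]
ee_rot: [-0.436, 0.558, -0.436, -0.556]
contact_force: [-0.4, 0.4, -0.2]
width: 0.0599
```

Run:
```python
from h import *
plan(.5105,-.2337,.096,104)
b=viewer.get_image("side")
crop("side",b,(284,220),50,6,"g2s")
```

```text
t 4.47 pos [ 513.7 -235.4  100.9] yaw 103.85 tilt 0.18 q1 -31.7 q6 -135.5 F [-0.4  0.4 -0.2] w 59.9
shift mm [4.9 2.7 2.4] turn(x) rad -0.0026
```

View pics/g2s.png

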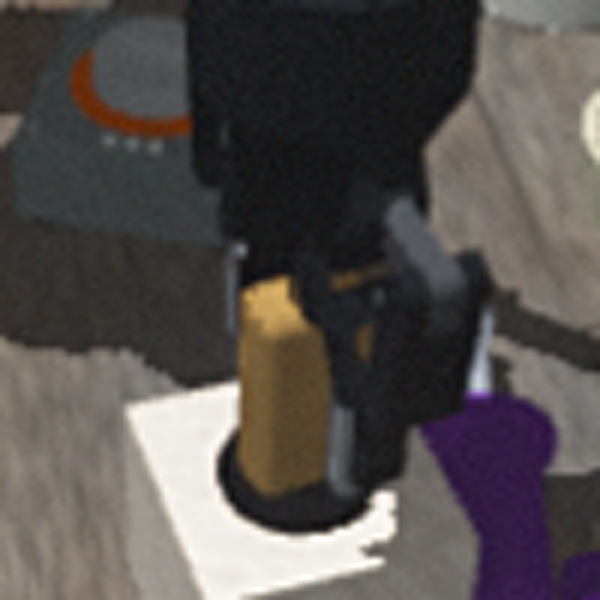

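Run:
```python
from h import *
for i in range(4):
    plan(.5105,-.2337,.096,104); viewer.get_image("side")
```

```text
t 4.52 pos [ 514.1 -235.6  101.4] yaw 103.85 tilt 0.25 q1 -31.7 q6 -135.5 F [0.1 0.4 0.5] w 60.2
shift mm [5.4 3.  2.7] turn(x) rad -0.0026
t 4.57 pos [ 514.3 -235.8  101.7] yaw 103.85 tilt 0.30 q1 -31.7 q6 -135.5 F [-0.2  0.4 -0.8] w 59.7
shift mm [5.7 3.2 3. ] turn(x) rad -0.0026
t 4.62 pos [ 514.4 -235.8  101.8] yaw 103.85 tilt 0.31 q1 -31.7 q6 -135.5 F [ 0.6 -0.1  0.6] w 60.1
shift mm [5.8 3.3 3. ] turn(x) rad -0.0026
t 4.67 pos [ 514.3 -235.7  101.8] yaw 103.85 tilt 0.31 q1 -31.7 q6 -135.5 F [ 0.8 -1.2  0.4] w 60.2
shift mm [5.8 3.2 2.9] turn(x) rad -0.0025
```

Call:
move_arm --rows '[[[2,1,1],0,60],[[4,2.5,2],0,60],[[5.5,3,3],0,60],[[5.5,3,3],0,60],[[5.5,3,3],0,60]]'

```text
clock: 5.13
position: [0.5104, -0.2334, 0.096]
ee_rot: [-0.436, 0.558, -0.436, -0.555]
contact_force: [0.5, 0.7, -0.8]
width: 0.0599
```

Run:
```python
from h import *
viewer.get_image("side");viewer.get_image("side")
plan(.5105,-.2337,.096,104); print(manip.get_state()['qd'])
```

```text
t 5.23 pos [ 510.7 -233.6   96.2] yaw 103.85 tilt 0.31 q1 -31.7 q6 -135.5 F [ 0.1 -0.4  0.5] w 59.8
shift mm [ 0.2  0.2 -0.1] turn(x) rad -0.0026
[ 0.00142947  0.00101873 -0.00270843  0.00037365 -0.00059522  0.00153158]
```

Call:
move_arm --rows '[[[0,0,0],0,40],[[0,0,0],0,24],[[0,0,0],0,15],[[0,0,0],0,15],[[0,0,0],0,15],[[0,0,0],0,15],[[0,0,0],0,15]]' --force 70

```text
clock: 5.82
position: [0.5108, -0.2337, 0.0964]
ee_rot: [-0.436, 0.559, -0.436, -0.555]
contact_force: [0.4, -0.6, 1.9]
width: 0.0214
```

Run:
```python
from h import *
b=viewer.get_image("side");crop("side",b,(284,220),50,6,"g3s")
plan(.5105,-.2337,.23,104)
```

```text
t 5.87 pos [ 510.8 -233.6   96.3] yaw 103.85 tilt 0.32 q1 -31.7 q6 -135.5 F [-0.   0.2  2. ] w 21.4
shift mm [-133.7   -0.2   -0.6] turn(x) rad -0.0026
```

View pics/g3s.png

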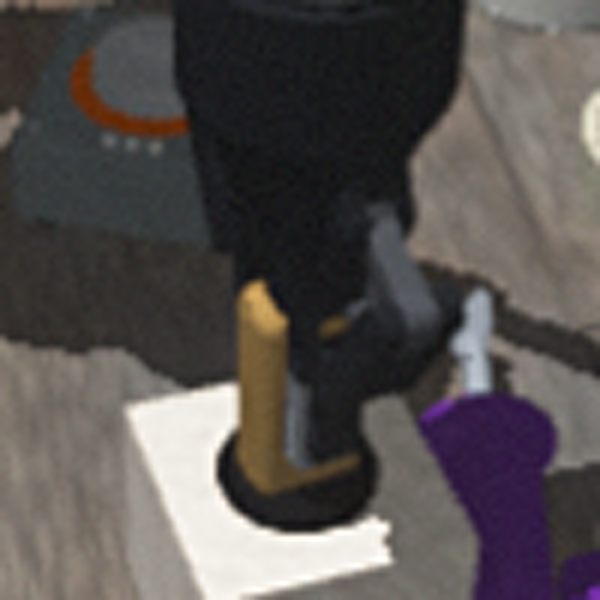

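The handle is held (21.4 mm opening) and the guard is seated on the stand. I lift straight up.

Call:
move_arm --rows '[[[-8,0,0],0,15],[[-22,0,0],0,15],[[-40,0,0],0,15],[[-60,0,0],0,15],[[-80,0,0],0,15],[[-100,0,0],0,15],[[-115,0,0],0,15],[[-115,0,0],0,15]]'

```text
clock: 6.53
position: [0.5119, -0.2342, 0.215]
ee_rot: [-0.436, 0.561, -0.436, -0.552]
contact_force: [0.4, 0.7, -1.8]
width: 0.0213
```

Run:
```python
from h import *
b=viewer.get_image("side");crop("side",b,(284,200),50,6,"g4s")
plan(.506,.0075,.205,61)
```

```text
t 6.58 pos [ 511.  -233.7  213. ] yaw 103.85 tilt 0.54 q1 -31.7 q6 -135.5 F [-0.   0.3 -1.1] w 21.2
shift mm [  6.7 -52.8 235.4] turn(x) rad 0.748
```

View pics/g4s.png

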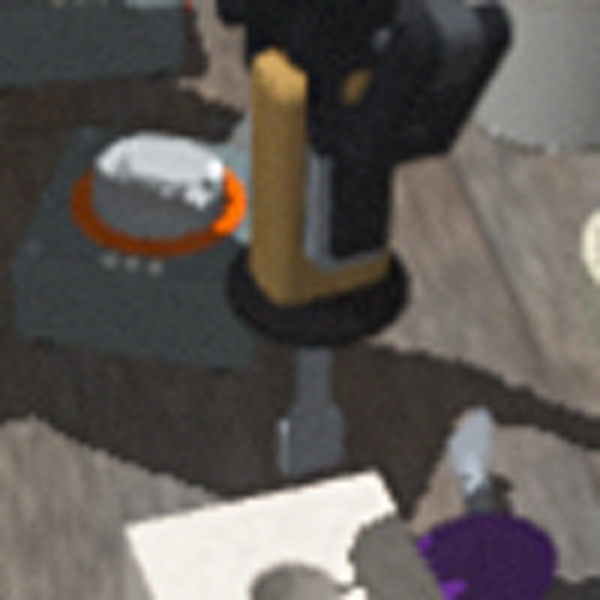

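Call:
move_arm --rows '[[[0,-4,20],0.08,15],[[0,-12,52],0.18,15],[[0,-20,87],0.29,15],[[0,-28,122],0.4,15],[[0,-36,157],0.51,15],[[0,-44,192],0.62,15],[[0,-50,222],0.7,15],[[0,-53,235],0.75,15]]'

```text
clock: 7.25
position: [0.5042, 0.0111, 0.2101]
ee_rot: [0.611, -0.359, 0.609, 0.357]
contact_force: [-0.1, -1.0, -1.7]
width: 0.021
```

Call:
move_arm --rows '[[[0,0,0],0,15],[[0,0,0],0,15],[[0,0,0],0,15]]'

```text
clock: 7.5
position: [0.5037, 0.0105, 0.2092]
ee_rot: [0.61, -0.36, 0.609, 0.357]
contact_force: [0.2, -1.1, -1.3]
width: 0.0213
```

Run:
```python
from h import *
b=viewer.get_image("side");crop("side",b,(261,170),50,6,"g5s");a=viewer.get_image("top")
cv2.imwrite("pics/t5.png",a[:,:,::-1])
plan(.506,.0075,.205,61)
```

```text
t 7.60 pos [504.1   9.9 209.6] yaw 60.79 tilt 0.25 q1 -6.7 q6 -67.4 F [-1.3 -0.6 -1.1] w 20.9
shift mm [ 4.7 -2.8 -1.2] turn(x) rad -0.0037
```

View pics/g5s.png

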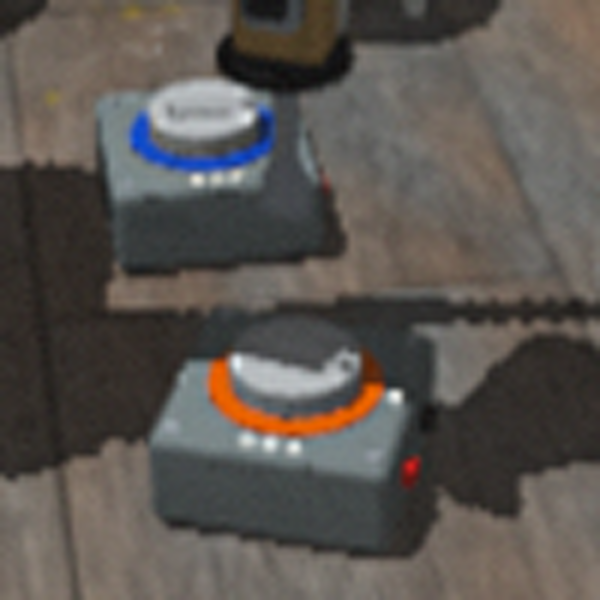

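View pics/t5.png

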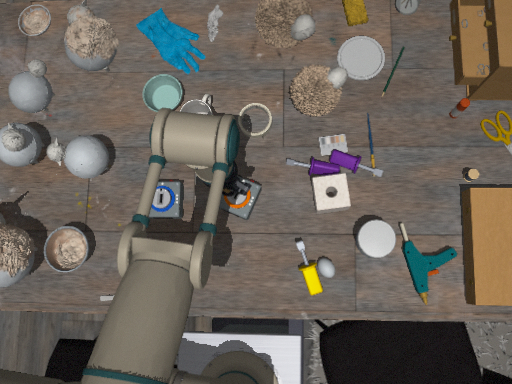

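```bash
cat >> h.py <<'E'
def poly(img,X,n,off,s,col,closed=True):
    p=proj(X,n); q=((p-np.array(off)+.5)*s-.5)
    cv2.polylines(img,[np.round(q*16).astype(np.int32)],closed,col,1,cv2.LINE_AA,4)
def circ(c,r,k=40):
    t=np.linspace(0,2*np.pi,k,endpoint=False); return np.c_[c[0]+r*np.cos(t),c[1]+r*np.sin(t),np.full(k,c[2])]
def rect(c,a,b,yaw):
    R=np.array([[np.cos(yaw),-np.sin(yaw)],[np.sin(yaw),np.cos(yaw)]])
    P=np.array([[a,b],[-a,b],[-a,-b],[a,-b]])/2@R.T+np.array(c[:2]); return np.c_[P,np.full(4,c[2])]
def overlay(n,im,c,h,s,name,unit=None,drv=None,dial=None,stand=None):
    u,v=map(int,c); off=(u-h,v-h); p=cv2.resize(im[v-h:v+h,u-h:u+h,::-1],None,fx=s,fy=s,interpolation=cv2.INTER_CUBIC)
    if unit is not None:
        x,y,th=unit
        poly(p,rect((x,y,.046),.096,.096,th),n,off,s,(0,255,0)); poly(p,circ((x,y,.046),.035),n,off,s,(255,255,0)); poly(p,circ((x,y,.06),.026),n,off,s,(255,0,255))
        poly(p,rect((x,y,.0),.096,.096,th),n,off,s,(0,160,0))
        if dial is not None:
            poly(p,rect((x,y,.055),.024,.007,th-dial),n,off,s,(0,0,255)); poly(p,rect((x,y,.06),.034,.017,th-dial),n,off,s,(0,255,255))
    if stand is not None:
        x,y,th=stand; poly(p,rect((x,y,.075),.084,.084,th),n,off,s,(0,255,0)); poly(p,circ((x,y,.075),.014),n,off,s,(255,255,0))
    if drv is not None:
        x,y,z,yaw=drv  # tip pos, blade yaw
        e=np.array([np.cos(yaw),np.sin(yaw)]); 
        B=np.array([[x-e[0]*.008,y-e[1]*.008,z],[x+e[0]*.008,y+e[1]*.008,z],[x+e[0]*.009,y+e[1]*.009,z+.018],[x-e[0]*.009,y-e[1]*.009,z+.018]])
        poly(p,B,n,off,s,(0,0,255)); poly(p,circ((x,y,z+.065),.025),n,off,s,(0,255,0))
        poly(p,rect((x,y,z+.141),.036,.022,yaw),n,off,s,(0,255,0))
    cv2.imwrite(f"pics/{name}.png",p)
def drvpose(dz=.0863):
    s=manip.get_state(); R=rot(s['ee_rot']); p=s['position']+R[:,0]*dz
    return (*p, np.arctan2(R[1,2],R[0,2])+np.pi/2)
E
python3 - <<'E'
from h import *
b=viewer.get_image("side"); np.save("side5.npy",b)
U=(.506,.0075,np.radians(-22.3)); D=drvpose(); print(D)
overlay("side",b,(262,155),50,6,"o5s",U,D,.12)
a=np.load("top0.npy"); overlay("top",a,(238,196),32,9,"o0t",U,None,.12)
a=np.load("side0.npy"); overlay("side",a,(261,190),32,9,"o0s",U,None,.12)
E
```

```text
(np.float64(0.504561934637794), np.float64(0.009595121125262666), np.float64(0.12350072529396136), np.float64(2.631305448275014))
```

View pics/o5s.png

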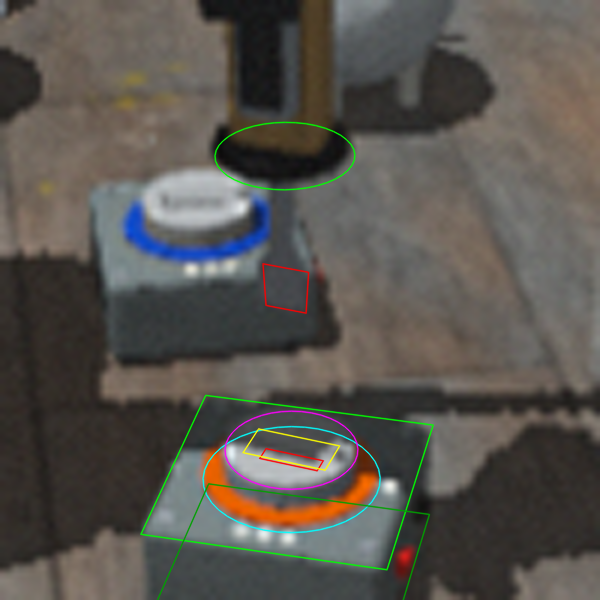

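View pics/o0t.png

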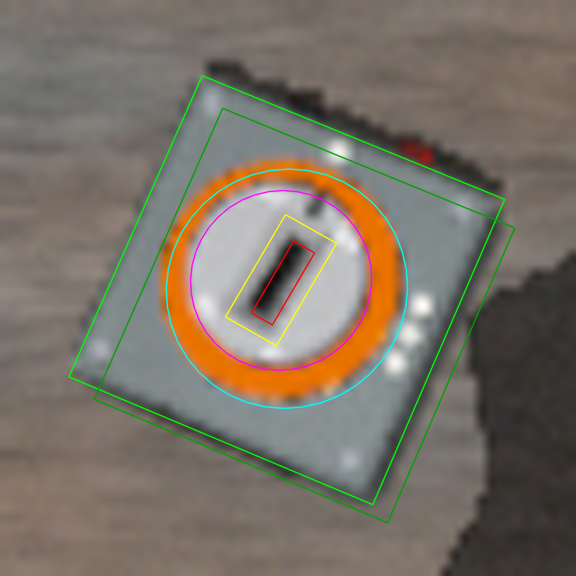

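View pics/o0s.png

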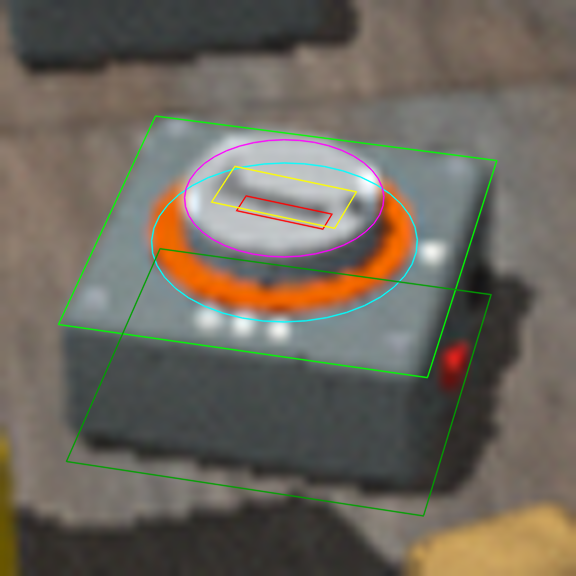

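Run:
```python
from h import *
plan(.507,.0082,.156,61)
```

```text
t 7.65 pos [504.3   9.8 209.8] yaw 60.76 tilt 0.26 q1 -6.7 q6 -67.4 F [ 0.2  0.7 -2.7] w 21.2
shift mm [53.8 -3.  -0.1] turn(x) rad -0.0041
```

Call:
move_arm --rows '[[[6,-1,0],0,15],[[15,-2,0],0,15],[[25,-3,0],0,15],[[35,-3,0],0,15],[[45,-3,0],0,15],[[51,-3,0],0,15],[[53,-3,0],0,15],[[53,-3,0],0,15]]'

```text
clock: 8.32
position: [0.5066, 0.0084, 0.1559]
ee_rot: [0.61, -0.359, 0.61, 0.357]
contact_force: [-0.8, 0.1, -1.6]
width: 0.021
```

Run:
```python
from h import *
viewer.get_image("side");b=viewer.get_image("side"); np.save("side6.npy",b)
plan(.507,.0082,.156,61)
U=(.507,.0078,np.radians(-22.3)); D=drvpose(); print(D)
overlay("side",b,(262,170),50,6,"o6s",U,D,.12)
crop("side",b,(262,170),50,6,"c6s")
plan(.507,.0082,.136,61)
```

```text
t 8.42 pos [507.4   8.3 157. ] yaw 60.78 tilt 0.29 q1 -6.8 q6 -67.5 F [-0.3  0.  -1.8] w 20.8
shift mm [ 1.   0.3 -0.2] turn(x) rad -0.0039
(np.float64(0.5077177575547066), np.float64(0.008025617870071937), np.float64(0.07070068675223547), np.float64(2.6315242879681695))
t 8.42 pos [507.4   8.3 157. ] yaw 60.78 tilt 0.29 q1 -6.8 q6 -67.5 F [-0.3  0.  -1.8] w 20.8
shift mm [21.   0.4 -0.2] turn(x) rad -0.0039
```

View pics/o6s.png

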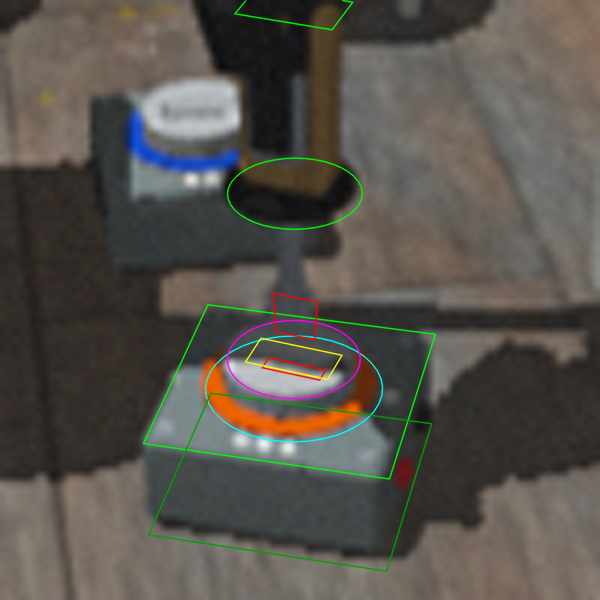

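View pics/c6s.png

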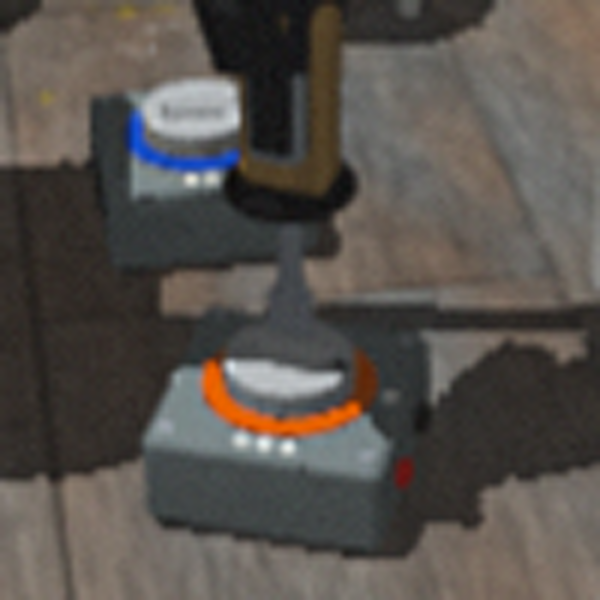

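Blade and selector overlays agree to within about 1 mm, so I lower the blade into the slot.

Call:
move_arm --rows '[[[3,0,0],0,15],[[6,0,0],0,15],[[9,0,0],0,15],[[12,0,0],0,15],[[15,0,0],0,15],[[18,0,0],0,15],[[18,0,0],0,15]]'

```text
clock: 9.0
position: [0.5069, 0.0083, 0.1382]
ee_rot: [0.61, -0.359, 0.61, 0.356]
contact_force: [-0.6, -0.2, -0.8]
width: 0.0214
```

Run:
```python
from h import *
b=viewer.get_image("side"); 
plan(.507,.0082,.136,61); print(drvpose(), manip.get_state()['moment'])
U=(.507,.0078,np.radians(-22.3))
crop("side",b,(262,170),50,6,"c7s")
```

```text
t 9.05 pos [507.1   8.3 138.6] yaw 60.77 tilt 0.23 q1 -6.8 q6 -67.5 F [ 0.3  0.4 -1.6] w 21.2
shift mm [ 2.6  0.1 -0.1] turn(x) rad -0.004
(np.float64(0.5073576563275309), np.float64(0.008043672851706497), np.float64(0.05225284642056571), np.float64(2.631449893376886)) [-0.01435426 -0.00066696  0.02770725]
```

View pics/c7s.png

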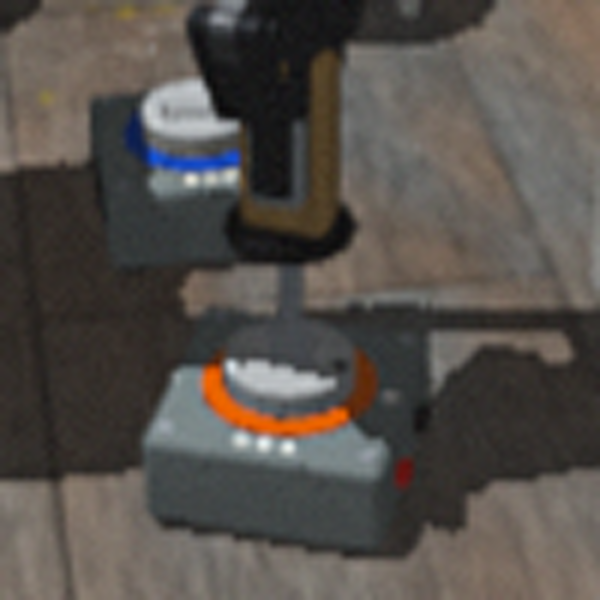

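Call:
move_arm --rows '[[[1,0,0],0,15],[[2,0,0],0,15],[[2.3,0,0],0,15],[[2.3,0,0],0,15]]'

```text
clock: 9.38
position: [0.5071, 0.0083, 0.1362]
ee_rot: [0.61, -0.359, 0.61, 0.356]
contact_force: [-0.1, -0.3, -1.3]
width: 0.0215
```

Call:
move_arm --rows '[[[0,0,0],0.05,15],[[0,0,0],0.12,15],[[0,0,0],0.19,15],[[0,0,0],0.26,15],[[0,0,0],0.33,15],[[0,0,0],0.4,15]]'

```text
clock: 9.88
position: [0.5067, 0.0079, 0.1363]
ee_rot: [0.67, -0.23, 0.669, 0.227]
contact_force: [-0.9, -1.1, -1.6]
width: 0.0214
```

Run:
```python
from h import *
b=viewer.get_image("side"); 
plan(.507,.0082,.1363,-32); print(drvpose(), manip.get_state()['moment'])
crop("side",b,(262,170),50,6,"c8s")
```

```text
t 9.93 pos [506.7   7.9 136.3] yaw 37.57 tilt 0.24 q1 -6.8 q6 -44.3 F [-0.3 -1.4 -0.5] w 21.3
shift mm [-0.   0.1  0.4] turn(x) rad 1.2141
(np.float64(0.5069225798252596), np.float64(0.007602760888294109), np.float64(0.04996541239638054), np.float64(2.226431836078593)) [-0.21914124  0.18542686  0.0959908 ]
```

View pics/c8s.png

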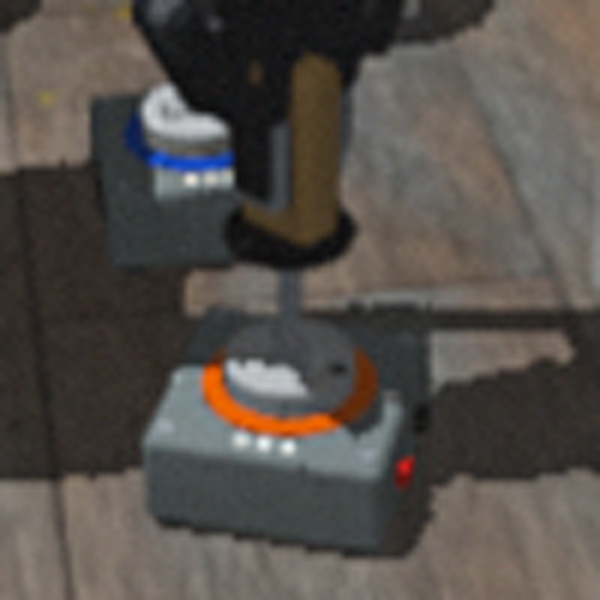

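Call:
move_arm --rows '[[[0,0,0],0.08,15],[[0,0,0],0.16,15],[[0,0,0],0.24,15],[[0,0,0],0.32,15],[[0,0,0],0.4,15],[[0,0,0],0.48,15],[[0,0,0],0.56,15],[[0,0,0],0.64,15]]'

```text
clock: 10.6
position: [0.5061, 0.0076, 0.1363]
ee_rot: [0.707, -0.006, 0.707, 0.003]
contact_force: [-1.7, -0.9, -1.2]
width: 0.0214
```

Run:
```python
from h import *
b=viewer.get_image("side"); 
plan(.507,.0082,.1363,-32); print(drvpose(), manip.get_state()['moment'])
crop("side",b,(262,170),50,6,"c9s")
```

```text
t 10.65 pos [506.1   7.6 136.3] yaw 0.64 tilt 0.25 q1 -6.8 q6 -7.4 F [-1.1 -1.2 -1.1] w 21.2
shift mm [-0.   0.6  0.9] turn(x) rad 0.5697
(np.float64(0.5061926227258378), np.float64(0.007240673585878731), np.float64(0.0499670611434708), np.float64(1.5819934280740815)) [-0.24296788  0.34125175  0.0637712 ]
```

View pics/c9s.png

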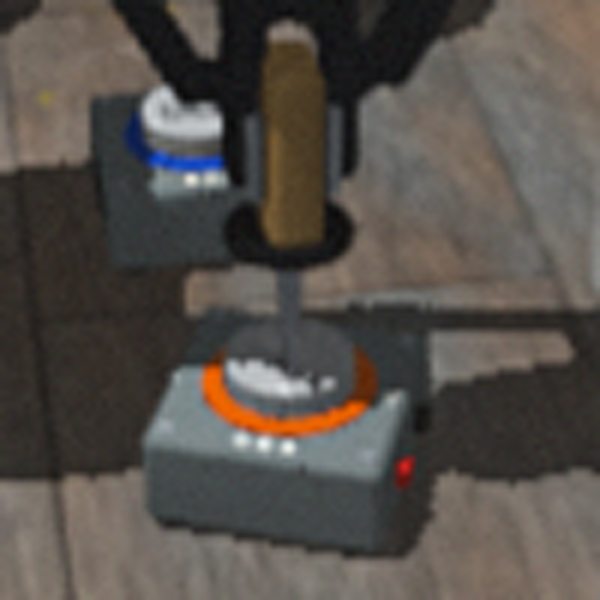

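Call:
move_arm --rows '[[[0,0.2,0.2],0.08,15],[[0,0.4,0.4],0.16,15],[[0,0.5,0.5],0.24,15],[[0,0.5,0.5],0.32,15],[[0,0.5,0.5],0.4,15],[[0,0.5,0.5],0.46,15],[[0,0.5,0.5],0.52,15],[[0,0.5,0.5],0.52,15]]'

```text
clock: 11.32
position: [0.5057, 0.0078, 0.1362]
ee_rot: [0.685, 0.176, 0.684, -0.179]
contact_force: [-1.7, -2.3, -0.4]
width: 0.0212
```

Run:
```python
from h import *
b=viewer.get_image("side"); 
plan(.507,.0082,.1363,-32); print(drvpose(), manip.get_state()['moment'])
crop("side",b,(262,170),50,6,"c10s")
```

```text
t 11.37 pos [505.8   7.8 136.2] yaw -28.95 tilt 0.28 q1 -6.8 q6 22.3 F [-1.8 -1.5  0.6] w 21.1
shift mm [-0.1  0.9  0.9] turn(x) rad 0.0532
(np.float64(0.5056836468447377), np.float64(0.007417196353598758), np.float64(0.04991905368756877), np.float64(1.0654672407345664)) [-0.33527957  0.56684703  0.03013824]
```

View pics/c10s.png

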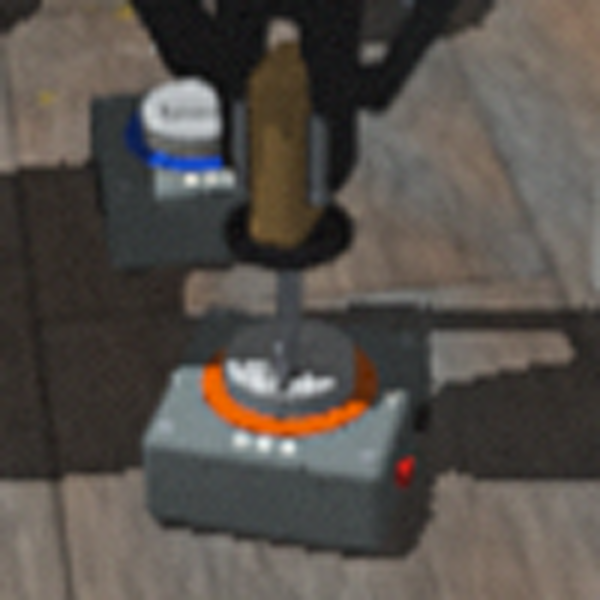

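Call:
move_arm --rows '[[[0,0.3,0.3],0.04,15],[[0,0.5,0.5],0.08,15],[[0,0.5,0.5],0.12,15],[[0,0.5,0.5],0.12,15]]'

```text
clock: 11.7
position: [0.5058, 0.0079, 0.1362]
ee_rot: [0.673, 0.215, 0.673, -0.219]
contact_force: [-2.9, -1.0, 1.5]
width: 0.0209
```

Run:
```python
from h import *
b=viewer.get_image("side"); 
plan(.507,.0082,.1363,-32); print(drvpose(), manip.get_state()['moment'])
crop("side",b,(262,185),32,9,"c11s")
```

```text
t 11.75 pos [505.8   7.9 136.2] yaw -35.64 tilt 0.32 q1 -6.8 q6 29.0 F [-3.1 -2.2  1.1] w 21.3
shift mm [-0.1  0.9  0.8] turn(x) rad -0.0636
(np.float64(0.5055952630825653), np.float64(0.007477844187632739), np.float64(0.049889565578829925), np.float64(0.9487138375495996)) [-0.3817619   0.69759959  0.10417686]
```

View pics/c11s.png

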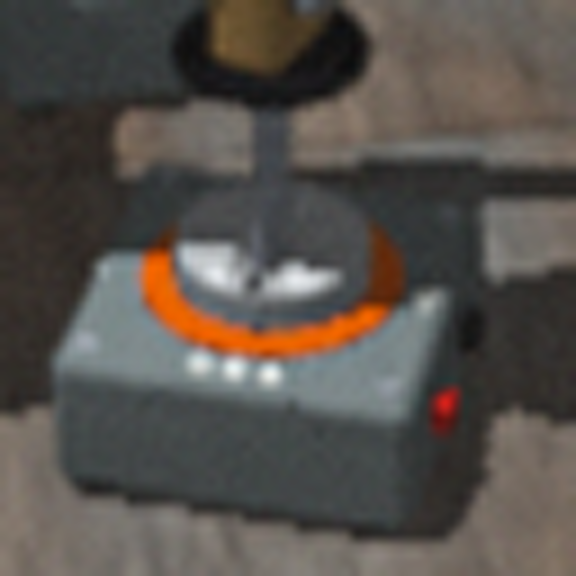

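Run:
```python
from h import *
for d in (0.12,1.3,1.4,1.5,1.571):
    a=np.radians(-22.3)-d; X=np.array([.507+.023*np.cos(a),.008+.023*np.sin(a),.06]); p=proj(X,'side')[0]+[-.5,-1]
    print(d,(p-[230,153]+.5)*9-.5)
X=[.507+.037*np.cos(np.radians(-112.3)),.008+.037*np.sin(np.radians(-112.3)),.046]; p=proj(X,'side')[0]+[-.5,-1]; print("middle dot",(p-[230,153]+.5)*9-.5)
```

```text
0.12 [357.01671967 248.56914514]
1.3 [277.27964397 283.75437212]
1.4 [268.28600815 283.73249271]
1.5 [259.34997536 283.17247062]
1.571 [253.09242918 282.45144578]
middle dot [240.73905007 358.43775361]
```

Call:
move_arm --rows '[[[0,0.3,0.3],0.04,15],[[0,0.5,0.5],0.08,15],[[0,0.5,0.5],0.1,15],[[0,0.5,0.5],0.1,15]]'

```text
clock: 12.08
position: [0.5058, 0.008, 0.1362]
ee_rot: [0.661, 0.247, 0.662, -0.251]
contact_force: [-4.0, -0.6, 2.0]
width: 0.0215
```

Run:
```python
from h import *
for i in range(3):
    b=viewer.get_image("side"); print(manip.get_state()['moment'])
plan(.507,.0082,.1363,-32); print(drvpose())
crop("side",b,(262,185),32,9,"c12s")
```

```text
[-0.29196633  0.92886101  0.27765797]
[-0.28265654  0.97089855  0.22294284]
[-0.29431938  1.0424      0.27503991]
t 12.23 pos [505.9   8.  136.2] yaw -41.28 tilt 0.36 q1 -6.7 q6 34.7 F [-3.8 -1.2  1.9] w 21.1
shift mm [-0.1  0.9  0.7] turn(x) rad -0.1621
(np.float64(0.5055944073041846), np.float64(0.007572636546120606), np.float64(0.04987988764972809), np.float64(0.8502371498174219))
```

View pics/c12s.png

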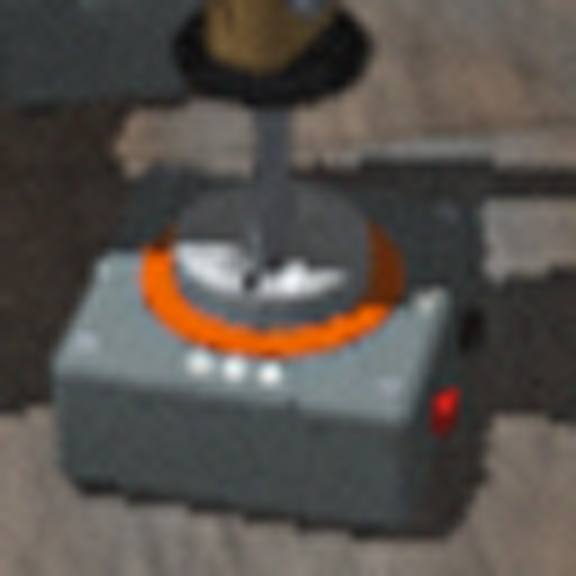

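The moment has risen to about 0.27 N·m and the pointer at crop (250,281) is at the three dots, so the end stop is reached. I back off within the play and lift out.

Call:
move_arm --rows '[[[0,0.3,0.3],-0.07,15],[[0,0.5,0.5],-0.14,15],[[0,0.5,0.5],-0.22,15],[[-3,0.5,0.5],-0.22,15],[[-10,0.5,0.5],-0.22,15],[[-22,0.5,0.5],-0.22,15],[[-40,0.5,0.5],-0.22,15],[[-60,0.5,0.5],-0.22,15]]'

```text
clock: 12.9
position: [0.5075, 0.0086, 0.197]
ee_rot: [0.685, 0.174, 0.685, -0.178]
contact_force: [1.2, -0.4, -1.5]
width: 0.0212
```

Call:
move_arm --rows '[[[-10,0,0],0,15],[[-18,0,0],0,15],[[-18,0,0],0,15],[[-18,0,0],0,15]]'

```text
clock: 13.23
position: [0.5077, 0.0088, 0.215]
ee_rot: [0.685, 0.174, 0.685, -0.178]
contact_force: [-0.7, 0.3, -1.2]
width: 0.0215
```

Run:
```python
from h import *
b=viewer.get_image("side")
plan(.5108,-.2337,.22,104); D=drvpose(); print(D, manip.get_state()['moment'])
overlay("side",b,(262,160),45,6,"o13s",(.506,.0085,np.radians(-22.3)),D,1.571)
crop("side",b,(262,160),50,6,"c13s")
```

```text
t 13.28 pos [507.2   8.8 214.3] yaw -28.80 tilt 0.31 q1 -6.7 q6 22.2 F [-0.4 -0.7 -2. ] w 21.4
shift mm [  -4.6 -210.8  120. ] turn(x) rad -2.3179
(np.float64(0.5068947950923596), np.float64(0.008413107939950535), np.float64(0.1280345115061135), np.float64(1.0680695684772221)) [-0.05742796  0.02036701 -0.09452035]
```

View pics/o13s.png

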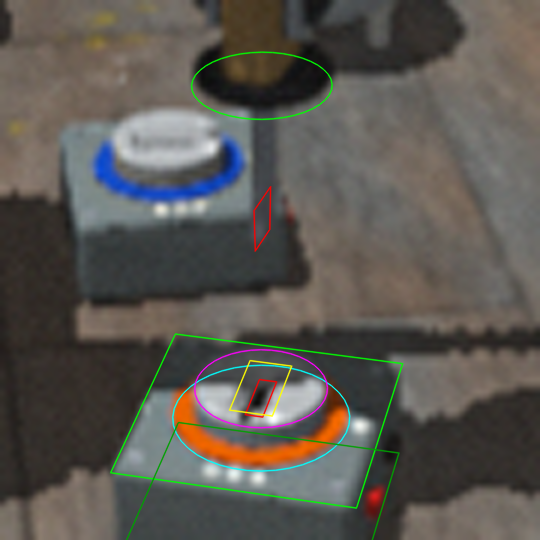

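View pics/c13s.png

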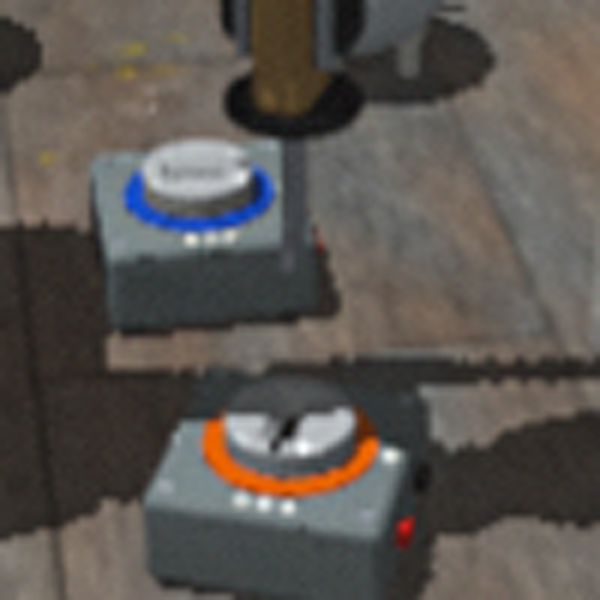

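Call:
move_arm --rows '[[[-3,-18,10],0,15],[[-5,-45,26],0,15],[[-5,-76,43],0,15],[[-5,-107,61],0,15],[[-5,-138,78],0,15],[[-5,-169,96],0,15],[[-5,-196,111],0,15],[[-5,-210,120],0,15]]'

```text
clock: 13.95
position: [0.5104, -0.2365, 0.2189]
ee_rot: [0.683, 0.175, 0.686, -0.179]
contact_force: [0.6, 0.7, -1.3]
width: 0.0212
```

Call:
move_arm --rows '[[[0,0,0],0,15],[[0,0,0],0,15],[[0,0,0],0,15]]'

```text
clock: 14.2
position: [0.5099, -0.235, 0.2179]
ee_rot: [0.682, 0.175, 0.687, -0.178]
contact_force: [-0.6, -0.1, -1.3]
width: 0.0211
```

Run:
```python
from h import *
viewer.get_image("side")
b=viewer.get_image("side")
plan(.511,-.233,.180,-29); D=drvpose(); print(D)
overlay("side",b,(284,220),50,6,"o14s",None,D,None,(.5115,-.2322,np.radians(7.6)))
```

```text
t 14.30 pos [ 510.2 -234.6  218.6] yaw -28.88 tilt 0.39 q1 -31.6 q6 -2.6 F [-0.8 -0.1 -1.3] w 21.4
shift mm [38.5  2.1  0. ] turn(x) rad 0.0021
(np.float64(0.5097112975115219), np.float64(-0.23495873722267685), np.float64(0.13225815345604158), np.float64(1.0667436685567422))
```

View pics/o14s.png

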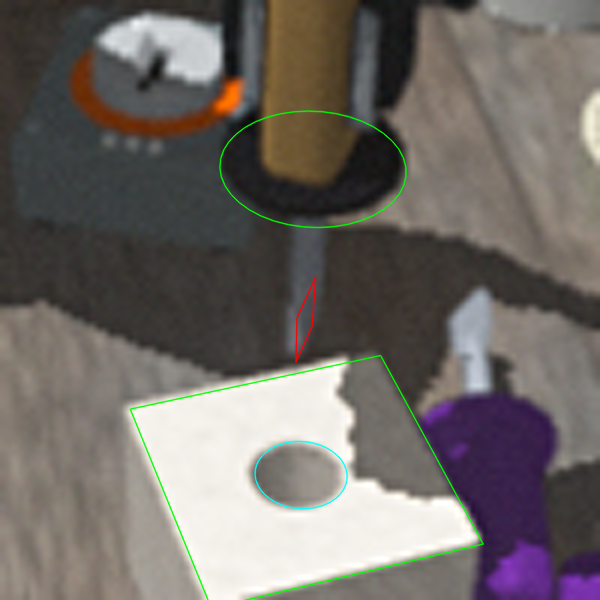

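Call:
move_arm --rows '[[[6,1,0],0,15],[[14,2,0],0,15],[[24,2,0],0,15],[[32,2,0],0,15],[[37,2,0],0,15],[[37,2,0],0,15],[[37,2,0],0,15]]'

```text
clock: 14.88
position: [0.5108, -0.2329, 0.181]
ee_rot: [0.683, 0.175, 0.687, -0.178]
contact_force: [-0.4, -0.1, -1.4]
width: 0.0216
```

Run:
```python
from h import *
viewer.get_image("side")
b=viewer.get_image("side")
plan(.511,-.233,.101,-29); D=drvpose(); print(D)
crop("side",b,(284,220),50,6,"c15s")
```

```text
t 14.98 pos [ 511.2 -233.3  181.8] yaw -28.89 tilt 0.38 q1 -31.4 q6 -2.4 F [-0.1  0.7 -0.5] w 21.0
shift mm [80.8  0.6 -0.1] turn(x) rad 0.0019
(np.float64(0.5107918147405862), np.float64(-0.23362944775129635), np.float64(0.09549891427513667), np.float64(1.0665959452621268))
```

View pics/c15s.png

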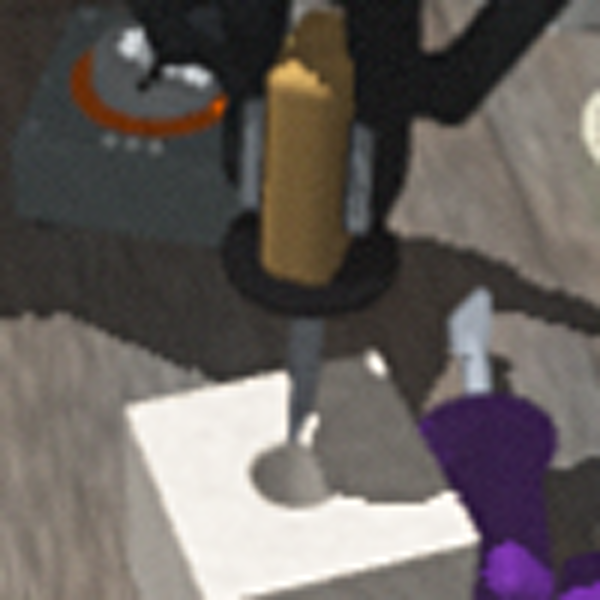

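Run:
```python
from h import *
D=drvpose()
f=lambda X:(proj(X,'side')[0]-[234,170]+.5)*6-.5
print("tip",f(D[:3]),"tip dropped to .075",f([D[0],D[1],.075]),"hole",f([.5115,-.2322,.075]), "guard",f([D[0],D[1],D[2]+.065]))
```

```text
tip [301.71475258 430.15721261] tip dropped to .075 [299.2503662  477.74662848] hole [300.56848411 474.07314834] guard [310.10045031 266.09902058]
```

Call:
move_arm --rows '[[[5,0.5,0],0,15],[[12,0.5,0],0,15],[[20,0.5,0],0,15],[[28,0.5,0],0,15],[[36,0.5,0],0,15],[[40,0.5,0],0,15],[[40,0.5,0],0,15]]'

```text
clock: 15.57
position: [0.5104, -0.2325, 0.1402]
ee_rot: [0.682, 0.175, 0.687, -0.178]
contact_force: [-0.5, -0.2, -2.1]
width: 0.0212
```

Run:
```python
from h import *
viewer.get_image("side")
b=viewer.get_image("side")
plan(.511,-.233,.101,-29); D=drvpose(); print(D,manip.get_state()['moment'])
crop("side",b,(284,220),50,6,"c16s")
```

```text
t 15.67 pos [ 511.3 -233.   141.5] yaw -28.89 tilt 0.39 q1 -31.4 q6 -2.3 F [ 0.2  0.4 -1.7] w 20.9
shift mm [40.5  0.1 -0.1] turn(x) rad 0.0019
(np.float64(0.5108078396733307), np.float64(-0.2333404088230453), np.float64(0.05524097453272096), np.float64(1.0665565754615298)) [-0.02682753 -0.049588    0.01907646]
```

View pics/c16s.png

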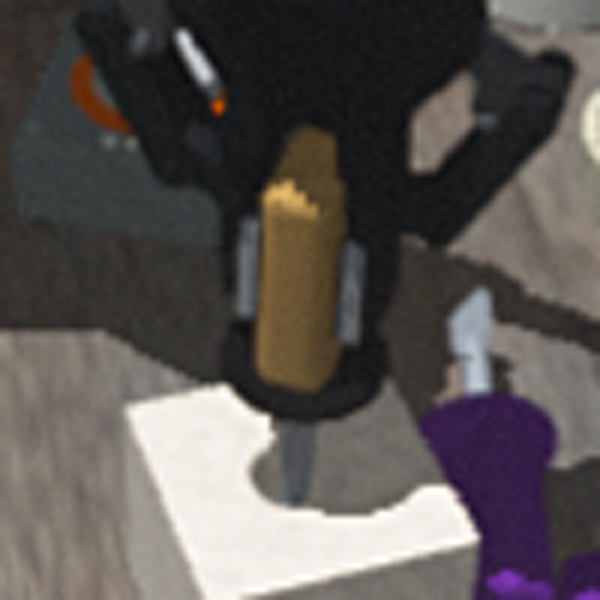

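Call:
move_arm --rows '[[[6,0,0],0,15],[[14,0,0],0,15],[[22,0,0],0,15],[[30,0,0],0,15],[[37,0,0],0,15],[[42,0,0],0,15],[[43,0,0],0,15],[[43,0,0],0,15]]'

```text
clock: 16.33
position: [0.5108, -0.233, 0.0979]
ee_rot: [0.683, 0.175, 0.687, -0.178]
contact_force: [-0.1, 0.7, -2.3]
width: 0.0213
```

Run:
```python
from h import *
viewer.get_image("side")
b=viewer.get_image("side")
plan(.511,-.233,.0965,-29); D=drvpose(); print(D,manip.get_state()['moment'])
crop("side",b,(284,220),50,6,"c17s")
```

```text
t 16.43 pos [ 511.3 -233.4   98.7] yaw -28.89 tilt 0.37 q1 -31.4 q6 -2.3 F [-0.  -0.4 -0.9] w 21.3
shift mm [ 2.2  0.2 -0.4] turn(x) rad 0.0019
(np.float64(0.5108796989297939), np.float64(-0.23370129655941058), np.float64(0.01243994218699171), np.float64(1.0665752978183942)) [-0.05078364  0.03376884  0.0352467 ]
```

View pics/c17s.png

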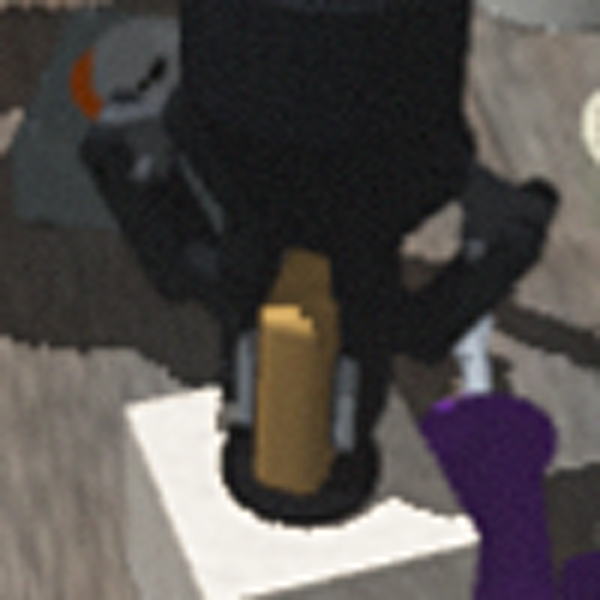

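Call:
move_arm --rows '[[[1,0,0],0,15],[[2,0,0],0,15],[[2.5,0,0],0,15],[[2.5,0,0],0,15]]'

```text
clock: 16.77
position: [0.5114, -0.2334, 0.0964]
ee_rot: [0.683, 0.174, 0.686, -0.178]
contact_force: [-0.4, 0.1, -1.3]
width: 0.0212
```

Run:
```python
from h import *
viewer.get_image("side")
plan(.511,-.233,.0965,-29); print(manip.get_state()['moment'])
```

```text
t 16.82 pos [ 511.4 -233.4   96.3] yaw -28.89 tilt 0.37 q1 -31.4 q6 -2.3 F [-0.2 -0.5 -1.3] w 21.0
shift mm [-0.2  0.2 -0.5] turn(x) rad 0.0019
[-0.02611895 -0.05885326  0.01162052]
```

One more millimetre, then release slowly and check before lifting away.

Call:
move_arm --rows '[[[0.5,0,0],0,15],[[1,0,0],0,15],[[1,0,0],0,15],[[1,0,0],0,24],[[1,0,0],0,32],[[1,0,0],0,45],[[1,0,0],0,60],[[1,0,0],0,60]]'

```text
clock: 17.48
position: [0.5114, -0.2334, 0.0952]
ee_rot: [0.683, 0.175, 0.686, -0.178]
contact_force: [0.3, -0.8, -0.3]
width: 0.06
```

Run:
```python
from h import *
viewer.get_image("side")
b=viewer.get_image("side")
plan(.511,-.233,.0965,-29)
crop("side",b,(284,220),50,6,"c18s")
```

```text
t 17.58 pos [ 511.3 -233.4   95.2] yaw -28.89 tilt 0.37 q1 -31.4 q6 -2.3 F [0.3 0.2 0.3] w 60.0
shift mm [-1.3  0.2 -0.5] turn(x) rad 0.0019
```

View pics/c18s.png

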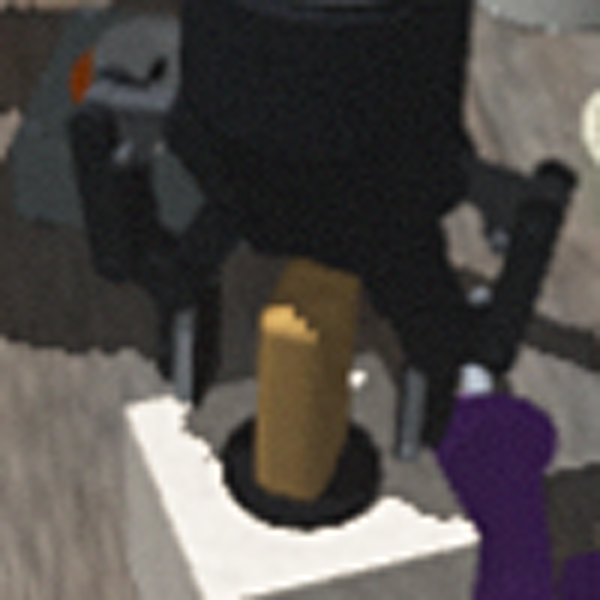

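Call:
move_arm --rows '[[[-8,0,0],0,60],[[-22,0,0],0,60],[[-40,0,0],0,60],[[-65,0,0],0,60],[[-90,0,0],0,60],[[-115,0,0],0,60],[[-135,0,0],0,60],[[-140,0,0],0,60]]'

```text
clock: 18.25
position: [0.5138, -0.2338, 0.2397]
ee_rot: [0.686, 0.174, 0.683, -0.179]
contact_force: [-0.1, -0.3, 1.1]
width: 0.0601
```

Call:
move_arm --rows '[[[0,-25,-8],0,60],[[0,-58,-17],0,60],[[0,-92,-27],0,60],[[0,-126,-37],0,60],[[0,-160,-47],0,60],[[0,-194,-57],0,60],[[0,-225,-66],0,60],[[0,-245,-72],0,60]]'

```text
clock: 18.92
position: [0.3298, -0.4152, 0.2402]
ee_rot: [0.685, 0.174, 0.684, -0.18]
contact_force: [0.4, 0.7, 1.2]
width: 0.06
```

Call:
move_arm --rows '[[[0,-20,-6],0,60],[[0,-50,-15],0,60],[[0,-75,-23],0,60],[[0,-90,-27],0,60],[[0,-90,-27],0,60],[[0,-90,-27],0,60]]'

```text
clock: 19.42
position: [0.2621, -0.4807, 0.2399]
ee_rot: [0.685, 0.176, 0.684, -0.18]
contact_force: [0.3, 0.5, -0.1]
width: 0.0597
```

Run:
```python
from h import *
b=viewer.get_image("side");a=viewer.get_image("top")
plan(.511,-.233,.0965,-29)
cv2.imwrite("pics/s19.png",b[:,:,::-1]);cv2.imwrite("pics/t19.png",a[:,:,::-1])
overlay("top",a,(238,196),32,9,"a1",(.508,.0085,np.radians(-22.3)),None,1.571)
crop("top",a,(238,196),32,9,"a0");crop("top",a,(332,190),32,9,"a2");crop("side",b,(284,250),48,6,"a3");crop("top",a,(163,199),32,9,"a4")
p=[cv2.resize(cv2.imread(f"pics/a{k}.png"),(300,300)) for k in (0,2,3,4)]
cv2.imwrite("pics/m19.png",np.vstack([np.hstack(p[:2]),np.hstack(p[2:])]))
```

```text
t 19.52 pos [ 263.  -479.8  240.2] yaw -28.98 tilt 0.37 q1 -68.5 q6 -39.5 F [0.7 0.4 0.3] w 60.1
shift mm [142.1 336.9  96.9] turn(x) rad 0.0004
```

View pics/m19.png

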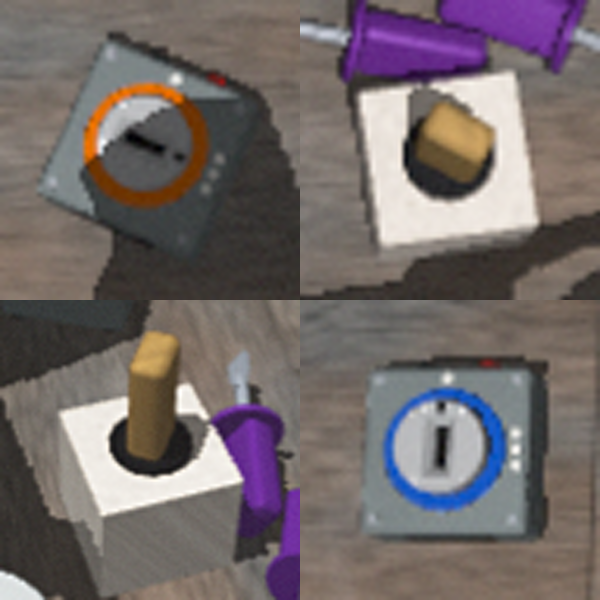

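View pics/a1.png

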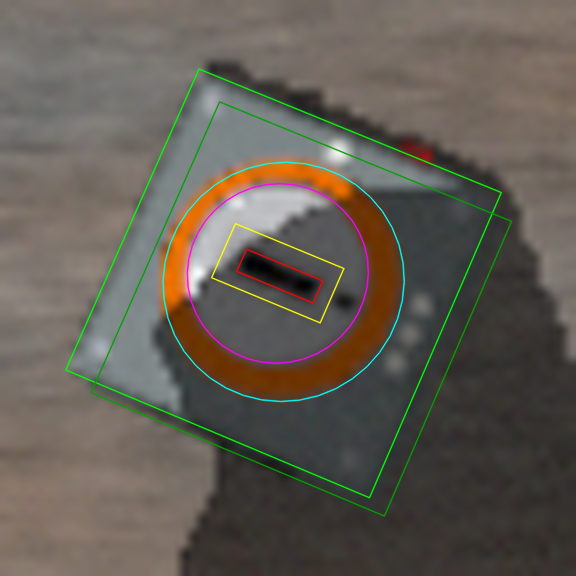

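View pics/s19.png

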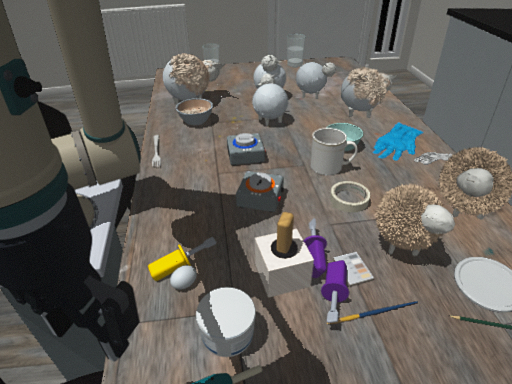

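The slot lies parallel to the 1.571 rad overlay, with the pointer at top crop (345,300) facing the three dots at (410,333). The driver stands upright in its stand with its guard on the top, and the blue dial is unchanged, so I hand the job in.

```bash
python3 -c "
from rig import manip
print(manip.sign_off(), manip.get_state()['clock'])"
```

```text
the job is handed in; nothing more can be done
the job is handed in; nothing more can be done
```

The orange-ringed unit is now on high, and the screwdriver is back upright in its stand. The job was handed in at about 19.5 s, well inside the 59 s limit.

I took the wooden-handled driver from its stand, put its blade in the orange selector's slot and turned it clockwise. I stopped when the turning moment rose to about 0.27 N·m, which is the end stop. I then lifted the blade out, put the driver back and moved the arm clear.

What the last pictures and readings showed:
- **Orange dial:** the slot lies parallel to the overlay drawn for 1.571 rad, and the pointer is at the three dots.
- **Driver:** it stands upright with its guard resting on the stand. It is turned about its own axis from how it was found, which the round hole allows.
- **Blue dial:** the slot and pointer look the same as at the start.
- **Forces:** the wrist-force readings I took stayed within about 5 N, and the arm was touching nothing at hand-in.

Three things disagreed or were unexpected:
- **Look-alikes toppled:** the two purple ones and the yellow one were balanced on their tips and fell over during my first reach. I saw no contact force, and the yellow one was nowhere near the arm, so I believe they fell by themselves. They are still on the table and I left them alone. One purple one lies against the stand.
- **Camera disagreement:** the two cameras differed by about 2 to 3 mm, so I aligned by comparing the driver and the target within the same picture.
- **Dial start angle:** the orange dial was already about 0.12 rad from its low end when I started.

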